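# Tip the grinding ball from its boat inside the slotted chamber

### The arm

A 7-joint arm with a two-finger parallel gripper is mounted at the origin on a cart in front of the work surface, level with it; the furniture and walls round the work are solid. World frame = base frame: x ahead of the robot, y to its left, z up, the work surface at z = 0. Lengths are in m, angles in rad, forces in N, time in s.
With the tool pointing down it reaches from about 0.425 to 0.975 m from the base axis. Payload 16.7 kg.
Tool frame: the origin (TCP) lies on the front face of the gripper's body, between the roots of the fingers; the fingertips stand 73 mm ahead of it and the grasp point (between the pads) lies 54 mm ahead of it; z points along the fingers, y is the line along which they close (so a half turn about z gives the same grasp; the last joint's range is limited). The gripper opens to 85 mm and grips with 20 to 120 N. Pads are 22 mm wide; open, the fingers measure 114 mm over their backs; the gripper's body (76 mm by 85 mm) begins 54 mm behind the grasp point. The pads swing forward as they close: fully open they stand 13 mm farther back than shut.
Start: joints at [-0.149, 0.426, 0.074, 1.606, -0.034, 1.111, -0.067], TCP at [0.675, -0, 0.304] pointing down, gripper open.
Joint ranges: [-2.85, 2.85], [-0.5, 2.14], [-1.23, 1.37], [0.21, 2.46], [-1.02, 4.16], [0.16, 2.05], [-2.73, 2.73]. Speed limits (rad/s): [1.89, 1.89, 2.39, 2.39, 3.01, 3.01, 3.01].

### API

Orientations are given as a rotation vector (axis times angle).
In Python, from cell import bot gives the robot as it stands.
- The arm moves only by the tool pendant, called after ">>>" in YAML: its name, and indented under it one key for each argument. Schema: {"type":"object","properties":{"steps":{"type":"array","items":{"type":"number"},"minItems":6,"maxItems":120},"finger_gap":{"type":"number"},"force":{"type":"number"},"only":{"type":"string"},"quiet":{"type":"boolean"},"lines":{"type":"string"}},"required":["steps"],"additionalProperties":false}. steps is one flat list of numbers that holds 1 to 20 rows one after another, with no inner brackets; each row has 6 numbers: dx, dy, dz in normalised numbers (1 is 80 cm), then a rotation vector rx, ry, rz in fractions of the full range, 1 being pi rad; each row is the pose to reach, as a shift and turn from the pose commanded when the call began, along the tool's axes at that moment; what a row does not reach only later rows make up. A row lasts 1/10 s, in which the tool goes at most 0.05 m and 0.15 rad, less where a joint would pass 70% of its speed; a pose out of reach is approached as far as the arm can. finger_gap is the finger opening in m, set as the call begins (left out keeps the last). The fingers move at their own pace and stop on an object; force is the grip in N (left out, the last holds). Time passes only in rows, so rows that do not move let the fingers close. The tool returns the time, the measured TCP pose, the force, the opening and the grip force at its end. only (a regular expression) keeps the lines of the reply that match it, lines (a string "A,B") keeps lines A to B, and quiet returns only ok. Shift and turn numbers lie between -1 and 1, and a call with a number outside is refused. Input that does not fit is refused with a message, and nothing moves.
- bot.sense(): the state, without advancing time (a new reading comes with each control period).
- bot.capture(name): name is "scene" or "side" or "wrist"; returns the picture (400x640x3 uint8, blue, green, red); there is no depth.
- bot.camera_info(name): a dict with "fx", "fy", "cx", "cy" (pixels), "R" (3x3) and "t" (3): a world point X has camera coordinates R X + t; the wrist camera has in their place "tool_from_camera" (4x4, takes a point from camera to tool coordinates, whose origin is the TCP and whose axes are the flange's). Camera axes: x right, y down, z forward; pixel columns grow to the right and rows downward; lengths in m; the calibration is good to about 2 mm. A picture is of the moment at which its call begins: read the wrist's pose just before it. camera_info takes no time and is no camera call.
- bot.sign_off(): hands the job in; it is judged then, once.
The state is a dict: "time_s": time; "joint_positions": joint angles; "dq": joint speeds; "joint_efforts": joint torques, N m; "ee_pos": TCP position; "tcp_rot": TCP orientation; "ft_force": force on the tool from outside, world axes, zero at the start; "torque": the same for the moment, N m; "finger_gap": finger opening in m; "grip_force": force on a finger pad.
Only numpy, scipy, OpenCV 4.12 (cv2) and the standard library are available. Lean on these libraries where they do the work, as an engineer would, in place of code of your own. Each camera call takes 0.05 s, during which the arm holds its last target. There are 200 camera calls.

### The job

Pick up the boat that holds the steel ball by its grip tab and lower it level through the slot in the cover plate of the clear chamber until the whole trough is below the plate. There, inside, tip it nose-down until the ball has rolled out onto the chamber floor, then level the boat, draw it out and stand it upright on the bench again. The boat must not touch the cover plate or the slot's edges at any time, and the empty boat must be left alone.

Things in the scene. Friction and masses are not known exactly. Their poses are not given: they have to be found in the camera images.
- boat: Loaded white boat, 0.1 kg: open trough 64 long (x), 26 wide (y), 22 mm high; origin centre of underside, z up; low open nose at -x, closed heel at +x. From the heel, at x +28 mm, a steel rod 8 mm thick (14 mm collar up to z 26) rises to a black grip tab 30 (x) x 10 (y) mm, z 75 to 113 mm: pinch it across y. Its nose points to the robot's left (world +y) within 20 degrees. Loose.
- ball: Loose steel grinding ball, 16 mm in diameter, 17 g, at the heel end of the loaded boat. Origin: its centre. From 4 mm past the boat's centre towards the heel, the boat's inside floor climbs at 18 degrees to the nose lip, 15 mm above the underside: the ball rolls out over the nose only when the boat is tipped nose-down by more than that; 30 to 35 degrees is ample.
- cover: Fixed aluminium cover plate of the clear chamber, 190 (x) x 120 (y) x 4 mm, with one slot 104 (x) x 52 (y) mm in its middle. Origin: slot centre at the plate's underside, 106 mm above the bench; z up, x along the slot, pointing right (world -y), turned up to 29 degrees towards or 3 away from the robot. Corner screws 2.5 mm high. Chamber inside 178 x 108 mm, floor 92 mm below the underside.
- empty_boat: The empty boat: same shape, size and axes as the loaded one, but with no ball in it; stands on the bench 0.1 to 0.27 m to the left or right of the loaded one (either may be on the left), loose. Leave it where it stands.

How it is judged:
On the way, in this order (a step that is already met when the one before it is completed fails the run):
1. the loaded boat is level inside the chamber, its whole trough below the cover plate, the ball still in it (x of boat in the frame of cover between -0.092 and 0.092 m and y of boat in the frame of cover between -0.057 and 0.057 m and z of boat in the frame of cover below -0.022 m and angle between boat's own z axis and vertical below 0.25 rad and distance between ball and boat below 0.03 m), for 0.1 s.
2. the boat is tipped inside the chamber, and the ball has rolled out of it into the chamber (x of boat in the frame of cover between -0.092 and 0.092 m and y of boat in the frame of cover between -0.057 and 0.057 m and z of ball in the frame of cover between -0.11 and -0.03 m and x of ball in the frame of cover between -0.092 and 0.092 m and y of ball in the frame of cover between -0.057 and 0.057 m and z of boat in the frame of cover below -0.022 m and angle between boat's own z axis and vertical above 0.26 rad and distance between ball and boat above 0.04 m), for 0.1 s.
At the end, for the whole second after the job is handed in: The ball is inside the chamber (more than 30 mm below the cover plate's underside, within its walls); the boat that held it is out of the chamber, at rest and upright within 10 degrees on the bench top (underside within 8 mm of it), anywhere clear (z of ball in the frame of cover between -0.11 and -0.03 m and x of ball in the frame of cover between -0.092 and 0.092 m and y of ball in the frame of cover between -0.057 and 0.057 m and height (world z) of boat between -0.008 and 0.008 m and angle between boat's own z axis and vertical below 0.17 rad and linear speed of boat below 0.02 m/s); the robot touches nothing.
It fails at once if the boat touches the cover plate or the edges of its slot (contact force between boat and cover above 0.5 N).
It fails at once if the empty boat is moved more than 20 mm or knocked over (distance of empty_boat from where it was at the start of the episode above 0.02 m or angle between empty_boat's own z axis and vertical above 0.26 rad).
It also fails if it takes over 61 s, if anything falls off the work surface, if the arm or the gripper's body presses on something with over 40 N, if the wrist force passes 120 N, or if a joint passes its speed limit or range.

## Working session

There is one attempt and no reset: what is moved stays moved. The work goes in short steps, Python scripts to look and compute and a tool call to move; the robot and the scene stay as the last step left them, time stands still between calls to the robot, and variables do not carry over. Pictures are saved under pics/ and viewed, at most 12 in all, crops included, and the job is handed in when it is done.

```bash
ls; mkdir -p pics; python3 - <<'E'
from cell import bot
import cv2
s=bot.sense();print(s['time_s'],s['ee_pos'],s['tcp_rot'],s['finger_gap'])
for n in("scene","side","wrist"):
    cv2.imwrite(f"pics/{n}0.png",bot.capture(n));print(n,bot.camera_info(n))
E
```

```text
cell.py
pics
0.0 [ 6.74698567e-01 -1.58784814e-05  3.03222760e-01] [-2.22092002e+00 -2.22078402e+00  1.46597963e-03] 0.08569013585785441
scene {'fx': 412.71406564653216, 'fy': 412.71406564653216, 'cx': 316.3021554973748, 'cy': 196.18711618935006, 'R': array([[-0.70420426, -0.7099895 , -0.00335746],
       [-0.39643044,  0.39711445, -0.82773366],
       [ 0.5890155 , -0.58156257, -0.56111114]]), 't': array([0.41294164, 0.25430508, 0.61872922])}
side {'fx': 514.2565060556848, 'fy': 514.2565060556848, 'cx': 306.3873763418125, 'cy': 200.5507807540319, 'R': array([[ 0.99942046, -0.02288318, -0.02520147],
       [-0.03152053, -0.34256365, -0.93896571],
       [ 0.01285341,  0.9392159 , -0.34308641]]), 't': array([-0.50811702,  0.13632347,  0.99387286])}
wrist {'fx': 299.9295306757738, 'fy': 299.9295306757738, 'cx': 317.18503424299166, 'cy': 199.094313610293, 'tool_from_camera': array([[ 1.45252830e-03, -9.49373538e-01, -3.14146105e-01,
         8.01838048e-02],
       [ 9.99998944e-01,  1.39112488e-03,  4.19644265e-04,
         3.10898388e-04],
       [ 3.86173023e-05, -3.14146383e-01,  9.49374557e-01,
        -6.93955064e-02],
       [ 0.00000000e+00,  0.00000000e+00,  0.00000000e+00,
         1.00000000e+00]])}
```

View pics/scene0.png

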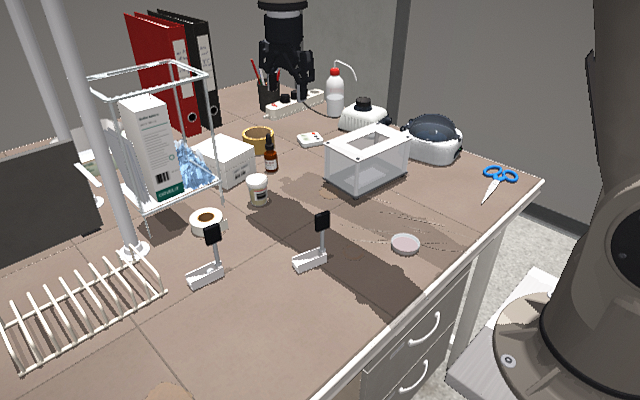

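View pics/side0.png

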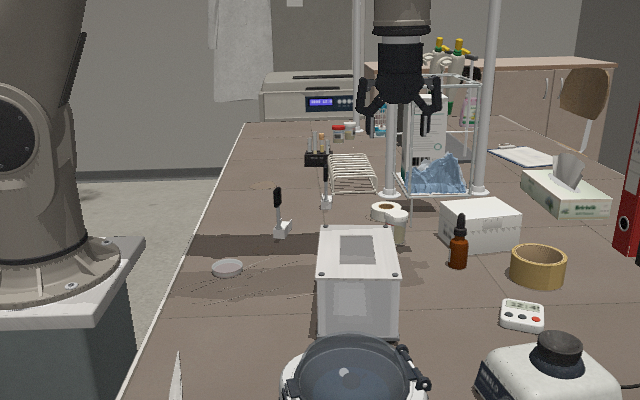

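View pics/wrist0.png

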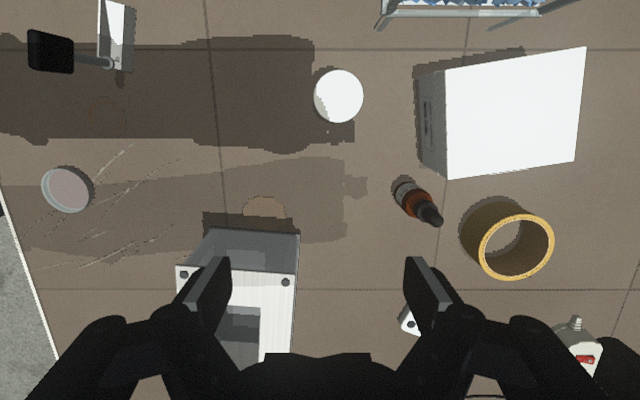

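The scene view shows two boats: tabs at about (213,235) and (322,222). The chamber plate is at about (368,145) in scene and (358,250) in side. Next I'll enlarge these areas.

```bash
python3 - <<'E'
import cv2,numpy as np
a=cv2.imread("pics/scene0.png");b=cv2.imread("pics/side0.png")
f=lambda im,x,y,w,h,k:cv2.resize(im[y:y+h,x:x+w],None,fx=k,fy=k,interpolation=cv2.INTER_CUBIC)
cv2.imwrite("pics/m1.png",f(a,180,200,160,95,5))
l=f(a,315,115,100,75,4);r=f(b,310,218,100,75,4)
t=f(b,260,150,100,75,4);w=f(cv2.imread("pics/wrist0.png"),20,0,160,120,2.5)
cv2.imwrite("pics/m2.png",np.vstack([np.hstack([l,r]),np.hstack([t,w])]))
E
```

```text
(no output)
```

View pics/m1.png

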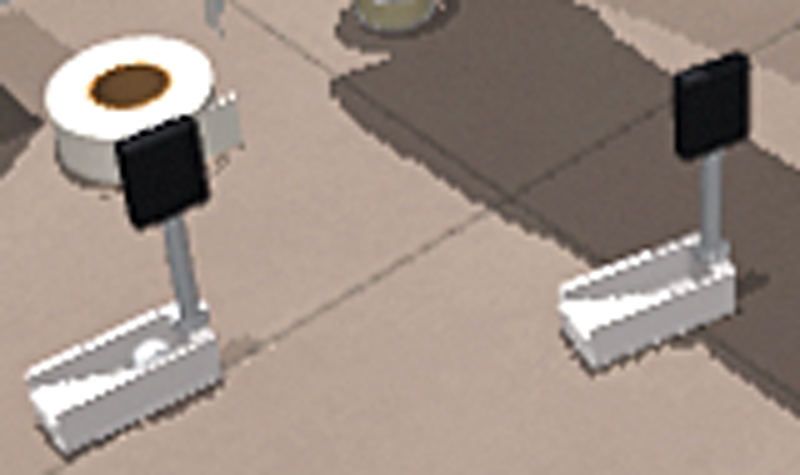

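View pics/m2.png

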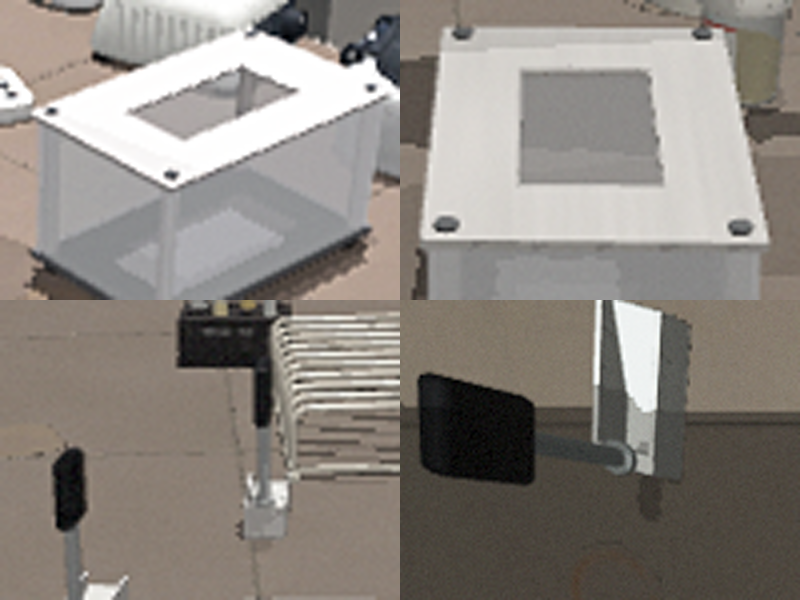

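The left-hand boat holds the ball (bright ball at montage (150,352), i.e. scene (210,270)); the right one is empty. I'll triangulate tab, boat base and cover.

```bash
cat >h.py <<'E'
from cell import bot
import numpy as np
from scipy.spatial.transform import Rotation as Ro
def ray(n,p,pose=None):
    c=bot.camera_info(n);d=np.array([(p[0]-c['cx'])/c['fx'],(p[1]-c['cy'])/c['fy'],1])
    if n=="wrist":
        T=c['tool_from_camera'];R=Ro.from_rotvec(pose[1]).as_matrix()
        return R@T[:3,3]+pose[0],R@T[:3,:3]@d
    return -c['R'].T@c['t'],c['R'].T@d
def tri(*rays):
    A=np.zeros((3,3));b=np.zeros(3)
    for o,d in rays:
        d=d/np.linalg.norm(d);P=np.eye(3)-np.outer(d,d);A+=P;b+=P@o
    X=np.linalg.solve(A,b)
    return X,[float(np.linalg.norm(np.cross(X-o,d/np.linalg.norm(d))))*1e3 for o,d in rays]
def onz(r,z): o,d=r;return o+d*(z-o[2])/d[2]
E
python3 - <<'E'
from h import *
np.set_printoptions(precision=4,suppress=True)
a=lambda x,y:(180+x/5,200+y/5); c=lambda x,y:(315+x/4,115+y/4); e=lambda x,y:(310+(x-400)/4,218+y/4); s=lambda x,y:(260+x/4,150+(y-300)/4)
print('tab',tri(ray('scene',a(163,173)),ray('side',s(263,394))))
print('collar',tri(ray('scene',a(190,320)),ray('side',s(265,482))))
for n,p,z in[('heelbot',a(220,380),0),('nosebot',a(65,452),0),('heelnearT',a(218,335),.022),('nose near top',a(28,375),.022)]:print(n,onz(ray('scene',p),z))
for p in[(243,537),(285,537)]:print('heel side',onz(ray('side',s(*p)),0))
print('empty tab',onz(ray('scene',a(711,105)),.094),onz(ray('side',s(69,490)),.094))
S=[(187,138),(130,112),(243,67),(298,93)];D=[(520,70),(650,70),(663,184),(518,184)]
S2=[(172,175),(51,111),(251,35),(372,88)];D2=[(462,33),(703,33),(740,227),(446,223)]
for U,V,z in[(S,D,.11),(S2,D2,.1125)]:
  for k in range(3):
    P=[]
    for u,v in zip(U,V):
      X=[tri(ray('scene',c(*u)),ray('side',e(*v))),(onz(ray('scene',c(*u)),z),0),(onz(ray('side',e(*v)),z),0)][k];P.append(X[0])
      print(X[0],X[1])
    P=np.array(P);print(' mean',P.mean(0),'ang(right axis from -y)',np.degrees([np.arctan2(*(P[i]-P[j])[[0,1]]*[1,-1]) for i,j in[(2,1),(3,0)]]),np.linalg.norm(P-np.roll(P,1,0),axis=1))
E
```

```text
tab (array([0.5632, 0.2832, 0.0915]), [0.8122659755142756, 0.8122659755141396])
collar (array([0.5603, 0.2876, 0.0304]), [5.794086221743995, 5.794086221743884])
heelbot [0.547  0.2835 0.    ]
nosebot [0.5563 0.3439 0.    ]
heelnearT [0.5465 0.2814 0.022 ]
nose near top [0.5778 0.342  0.022 ]
heel side [ 0.5504  0.2847 -0.    ]
heel side [0.5761 0.2824 0.    ]
empty tab [0.4497 0.1198 0.094 ] [0.4524 0.1173 0.094 ]
[ 0.5628 -0.1252  0.11  ] [1.0950818404278964, 1.0950818404279645]
[ 0.614  -0.1307  0.1087] [3.4897357252999046, 3.4897357252998717]
[ 0.605  -0.2288  0.1078] [2.8158864584613315, 2.8158864584611885]
[ 0.5544 -0.2215  0.1077] [0.4667408423342668, 0.4667408423343045]
 mean [ 0.584  -0.1765  0.1086] ang(right axis from -y) [-5.2164 -4.9921] [0.0967 0.0514 0.0986 0.0511]
[ 0.5611 -0.1243  0.11  ] 0
[ 0.6068 -0.1259  0.11  ] 0
[ 0.5979 -0.2226  0.11  ] 0
[ 0.5511 -0.2173  0.11  ] 0
 mean [ 0.5792 -0.1725  0.11  ] ang(right axis from -y) [-5.2579 -6.1786] [0.0935 0.0457 0.0971 0.0471]
[ 0.5638 -0.1235  0.11  ] 0
[ 0.6168 -0.1278  0.11  ] 0
[ 0.607  -0.2291  0.11  ] 0
[ 0.5545 -
[... 222 characters left out ...]
53672900483, 1.468405367290281]
[ 0.627  -0.2659  0.1101] [1.7133654492911288, 1.7133654492909733]
[ 0.5252 -0.2556  0.1102] [1.6864590706920044, 1.686459070691948]
 mean [ 0.5841 -0.1753  0.1102] ang(right axis from -y) [-5.4029 -5.2377] [0.171  0.1028 0.1723 0.1023]
[ 0.5357 -0.0809  0.1125] 0
[ 0.6378 -0.0899  0.1125] 0
[ 0.6211 -0.2599  0.1125] 0
[ 0.5203 -0.2504  0.1125] 0
 mean [ 0.5787 -0.1703  0.1125] ang(right axis from -y) [-5.5914 -5.1685] [0.1702 0.1025 0.1708 0.1012]
[ 0.5419 -0.0885  0.1125] 0
[ 0.6438 -0.0969  0.1125] 0
[ 0.6278 -0.2679  0.1125] 0
[ 0.5265 -0.2579  0.1125] 0
 mean [ 0.585  -0.1778  0.1125] ang(right axis from -y) [-5.3251 -5.1957] [0.1701 0.1022 0.1718 0.1018]
```

Estimates: loaded tab (0.563, 0.283, 0.092); cover centre (0.584, −0.176), turned about 5° towards the robot. Sizes and heights agree with the text. I'll refine both with the wrist camera, cover first.

The manual's scale: shifts go in shares of 80 cm and turns go in shares of pi rad. Converting my numbers, -0.18 m is -0.225, -0.09 m is -0.1125.

```bash
cat >snap.py <<'E'
import sys,cv2
from h import *
s=bot.sense();p=(s['ee_pos'],s['tcp_rot']);im=bot.capture("wrist");cv2.imwrite(f"pics/{sys.argv[1]}.png",im)
np.savez(f"pics/{sys.argv[1]}.npz",pos=p[0],rot=p[1]);print(s['time_s'],p)
E
```

>>> pendant:
  steps: [-0.05,-0.025,0,0,0,0,-0.1125,-0.0625,0,0,0,0,-0.1625,-0.0875,0,0,0,0,-0.2,-0.1125,0,0,0,0,-0.225,-0.1125,0,0,0,0,-0.225,-0.1125,0,0,0,0,-0.225,-0.1125,0,0,0,0]

```text
time_s: 0.85
ee_pos: [0.585, -0.1799, 0.3038]
tcp_rot: [-2.222, -2.221, -0.0]
ft_force: [-0.3, 1.0, 0.5]
finger_gap: 0.0852
grip_force: 0.0
```

```bash
python3 snap.py w1
```

```text
0.85 (array([ 0.58497203, -0.17990097,  0.30375276]), array([-2.22179758e+00, -2.22052935e+00, -1.24379195e-04]))
```

>>> pendant:
  steps: [0.05,-0.0125,0,0,0,0.0064,0.1125,-0.0125,0,0,0,0.0159,0.175,-0.025,0,0,0,0.0318,0.2375,-0.025,0,0,0,0.0318,0.3,-0.025,0,0,0,0.0318,0.3625,-0.025,0,0,0,0.0318,0.425,-0.025,0,0,0,0.0318,0.4875,-0.025,0,0,0,0.0318,0.55,-0.025,0,0,0,0.0318,0.575,-0.025,0,0,0,0.0318,0.575,-0.025,0,0,0,0.0318,0.575,-0.025,0,0,0,0.0318]

```text
time_s: 2.1
ee_pos: [0.5643, 0.2811, 0.3035]
tcp_rot: [-2.327, -2.11, 0.001]
ft_force: [0.4, -0.8, -0.1]
finger_gap: 0.0856
grip_force: 0.0
```

```bash
python3 snap.py w2
python3 - <<'E'
import cv2,numpy as np
a=cv2.imread("pics/w1.png");b=cv2.imread("pics/w2.png")
cv2.imwrite("pics/w12.png",np.hstack([a[:,140:500],b[:,140:500]]))
E
```

```text
2.1 (array([0.56429483, 0.28111427, 0.30345175]), array([-2.32715103e+00, -2.11006247e+00,  1.24318931e-03]))
```

View pics/w12.png

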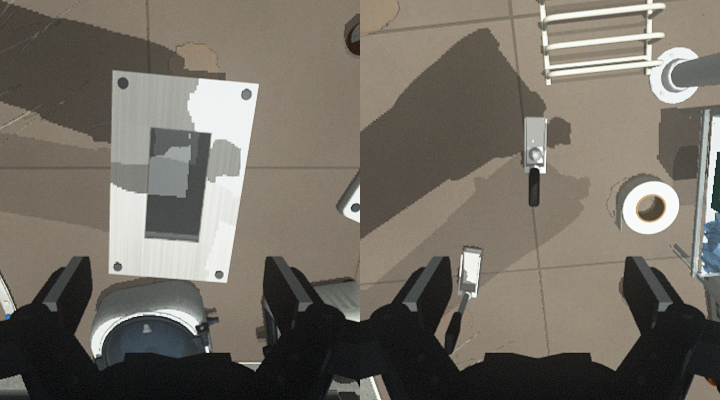

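Left: plate with slot at (150–210, 130–240). Right: loaded boat with the ball at (536,155) and the tab at (534,188). I'll enlarge for pixel accuracy.

```bash
python3 - <<'E'
import cv2,numpy as np
a=cv2.imread("pics/w1.png");b=cv2.imread("pics/w2.png")
f=lambda im,x,y,w,h,k:cv2.resize(im[y:y+h,x:x+w],None,fx=k,fy=k,interpolation=cv2.INTER_CUBIC)
cv2.imwrite("pics/z12.png",np.hstack([f(a,240,60,160,224,2.5),f(b,280,105,80,112,5)]))
E
```

```text
(no output)
```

View pics/z12.png

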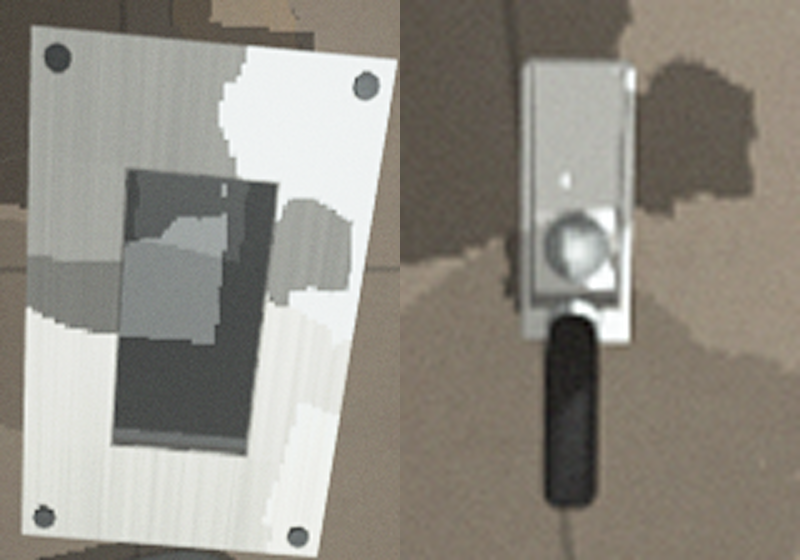

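```bash
python3 - <<'E'
from h import *
np.set_printoptions(precision=4,suppress=True)
P=[(lambda d:(d['pos'],d['rot']))(np.load(f"pics/w{k}.npz")) for k in(1,2)]
A=lambda x,y:ray('wrist',(240+x/2.5,60+y/2.5),P[0]); B=lambda x,y:ray('wrist',(280+(x-400)/5,105+y/5),P[1])
c=lambda x,y:ray('scene',(315+x/4,115+y/4)); e=lambda x,y:ray('side',(310+(x-400)/4,218+y/4))
W=[(127,169),(279,184),(246,455),(112,444)];S=[(187,138),(130,112),(243,67),(298,93)];D=[(520,70),(650,70),(663,184),(518,184)]
W2=[(57,58),(366,85),(297,537),(44,517)];S2=[(172,175),(51,111),(251,35),(372,88)];D2=[(462,33),(703,33),(740,227),(446,223)]
for U,z in((W,.11),(W2,.1125)):
    Q=np.array([onz(A(*u),z) for u in U]);print(Q[:,:2],'mean',Q.mean(0),np.degrees([np.arctan2(*((Q[i]-Q[j])[:2])) for i,j in[(1,2),(0,3)]]),np.linalg.norm(Q-np.roll(Q,1,0),axis=1))
print('tri3',[tri(A(*u),c(*v),e(*w))[0] for u,v,w in zip(W2,S2,D2)],np.mean([tri(A(*u),c(*v),e(*w))[0] for u,v,w in zip(W2,S2,D2)],0))
print('tri side',np.mean([tri(A(*u),e(*w))[0] for u,w in zip(W2,D2)],0))
for n,p,z in[('noseL',(525,62),.022),('noseR',(635,64),.022),('heelL',(523,338),.022),('heelR',(630,340),.022),('tab -y end',(570,507),.113),('tabL',(546,480),.113),('tabR',(597,480),.113),('ball',(576,245),.012)]:print(n,onz(B(*p),z))
a=lambda x,y:ray('scene',(180+x/5,200+y/5));s=lambda x,y:ray('side',(260+x/4,150+(y-300)/4))
for n,w,u,v in[('tab top -y',(572,507),(195,118),(264,357))]:print(n,tri(B(*w),a(*u),s(*v)),tri(B(*w),a(*u)),tri(B(*w),s(*v)))
E
```

```text
[[ 0.5627 -0.1222]
 [ 0.615  -0.1272]
 [ 0.606  -0.2305]
 [ 0.5542 -0.2259]] mean [ 0.5845 -0.1764  0.11  ] [4.9757 4.7215] [0.104  0.0525 0.1037 0.052 ]
[[ 0.5412 -0.0868]
 [ 0.6421 -0.095 ]
 [ 0.627  -0.2655]
 [ 0.5265 -0.2565]] mean [ 0.5842 -0.1759  0.1125] [5.0524 4.9352] [0.1703 0.1013 0.1711 0.1009]
tri3 [array([ 0.5409, -0.0862,  0.1101]), array([ 0.643 , -0.0947,  0.1103]), array([ 0.6272, -0.2664,  0.1103]), array([ 0.5257, -0.2569,  0.1104])] [ 0.5842 -0.176   0.1102]
tri side [ 0.5847 -0.1762  0.1117]
noseL [0.5567 0.3434 0.022 ]
noseR [0.5814 0.3406 0.022 ]
heelL [0.5493 0.28   0.022 ]
heelR [0.5748 0.277  0.022 ]
tab -y end [0.5605 0.2685 0.113 ]
tabL [0.5566 0.2741 0.113 ]
tabR [0.5659 0.2732 0.113 ]
ball [0.5639 0.2993 0.012 ]
tab top -y (array([0.5608, 0.27  , 0.1152]), [0.7465618495000196, 5.092301687630334, 4.884218470985836]) (array([0.5608, 0.2675, 0.1086]), [0.5653138096031187, 0.5653138096031346]) (array([0.5625, 0.2705, 0.1189]), [1.4226168344171528, 1.4226168344173848])
```

Slot measured at 104×52 mm, so the cover fit is good: centre (0.5845, −0.1762), yaw 4.95°. Boat: yaw 6.4°, tab (0.5624, 0.2824). Now the descent to grasp height, then close.

Converted, 0.153 m is 0.1913, -0.002 m is -0.0025, 0.012 rad is 0.0038.

>>> pendant:
  steps: [0.0013,-0.0025,0.0375,0,0,0.0038,0.0013,-0.0025,0.0875,0,0,0.0038,0.0013,-0.0025,0.1375,0,0,0.0038,0.0013,-0.0025,0.175,0,0,0.0038,0.0013,-0.0025,0.1913,0,0,0.0038,0.0013,-0.0025,0.1913,0,0,0.0038,0.0013,-0.0025,0.1913,0,0,0.0038]

```text
time_s: 2.85
ee_pos: [0.5638, 0.2811, 0.1522]
tcp_rot: [2.343, 2.093, 0.002]
ft_force: [-0.1, 0.3, -0.2]
finger_gap: 0.0853
grip_force: 0.0
```

>>> pendant:
  steps: [0,0,0,0,0,0,0,0,0,0,0,0,0,0,0,0,0,0,0,0,0,0,0,0,0,0,0,0,0,0,0,0,0,0,0,0,0,0,0,0,0,0,0,0,0,0,0,0,0,0,0,0,0,0,0,0,0,0,0,0]
  finger_gap: 0
  force: 60

```text
time_s: 3.85
ee_pos: [0.5631, 0.2812, 0.151]
tcp_rot: [-2.342, -2.094, -0.0]
ft_force: [-1.6, -0.1, 4.4]
finger_gap: 0.0093
grip_force: 61.3
```

Firm grip at 9–10 mm. Lifting slowly, then a look.

Converted, -0.155 m is -0.1938, -0.15 m is -0.1875.

>>> pendant:
  steps: [0,0,-0.005,0,0,0,0,0,-0.015,0,0,0,0,0,-0.0313,0,0,0,0,0,-0.05,0,0,0,0,0,-0.0688,0,0,0,0,0,-0.0875,0,0,0,0,0,-0.1063,0,0,0,0,0,-0.125,0,0,0,0,0,-0.1438,0,0,0,0,0,-0.1625,0,0,0,0,0,-0.1775,0,0,0,0,0,-0.1875,0,0,0,0,0,-0.1938,0,0,0,0,0,-0.1938,0,0,0,0,0,-0.1938,0,0,0]

```text
time_s: 5.35
ee_pos: [0.5629, 0.2811, 0.3054]
tcp_rot: [-2.342, -2.093, 0.001]
ft_force: [-0.4, 0.1, -0.7]
finger_gap: 0.0094
grip_force: 60.6
```

```bash
python3 - <<'E'
from h import *;import cv2
s=bot.sense();print(s['ee_pos'],s['tcp_rot'])
f=lambda im,x,y,w,h,k:cv2.resize(im[y:y+h,x:x+w],None,fx=k,fy=k,interpolation=cv2.INTER_CUBIC)
b=bot.capture("side");a=bot.capture("scene");w=bot.capture("wrist")
o=s['ee_pos']+np.array([0,.03,-.1])
def px(n):
    c=bot.camera_info(n);q=c['R']@o+c['t'];return int(c['fx']*q[0]/q[2]+c['cx']),int(c['fy']*q[1]/q[2]+c['cy'])
(u,v),(p,q)=px('scene'),px('side');u0=max(u-50,0);v0=max(v-65,0);p0=max(p-50,0);q0=max(q-65,0);print(u0,v0,p0,q0)
L=f(a,u0,v0,100,150,3);R=f(b,p0,q0,100,150,3);cv2.imwrite("pics/l.png",np.hstack([L,R,f(w,270,60,66,150,3)]))
E
```

```text
[0.56293316 0.28107438 0.30537872] [-2.34220289e+00 -2.09346702e+00  1.19505615e-03]
136 121 274 59
```

View pics/l.png

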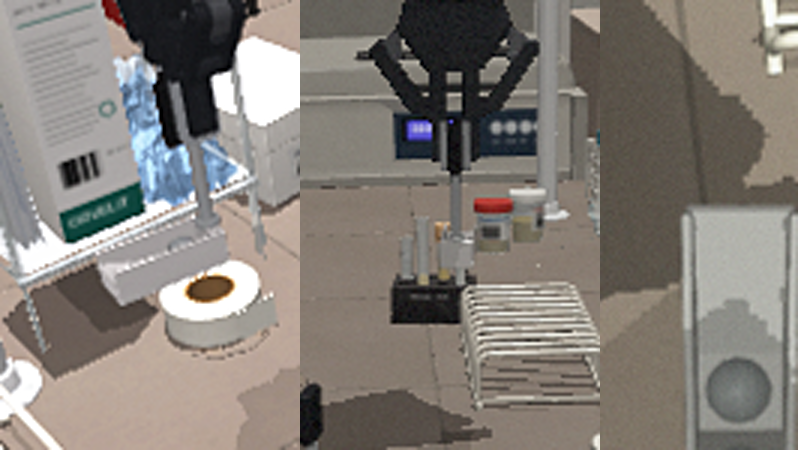

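Boat hangs level, ball still at the heel. Carry it to above the slot with gentle ramps: total tool shift (−0.481, +0.073), turn −0.026.

Converted, -0.24 m is -0.3, 0.026 m is 0.0325, -0.026 rad is -0.0083.

>>> pendant:
  steps: [-0.005,0,0,0,0,0,-0.0125,0.0013,0,0,0,0,-0.025,0.0038,0,0,0,0,-0.0425,0.0063,0,0,0,0,-0.0625,0.01,0,0,0,0,-0.0875,0.0138,0,0,0,0,-0.1125,0.0175,0,0,0,-0.0016,-0.1375,0.0213,0,0,0,-0.0032,-0.1625,0.025,0,0,0,-0.0048,-0.1875,0.0288,0,0,0,-0.0064,-0.2125,0.0325,0,0,0,-0.0083,-0.2375,0.0363,0,0,0,-0.0083,-0.2563,0.0388,0,0,0,-0.0083,-0.2725,0.0413,0,0,0,-0.0083,-0.285,0.0438,0,0,0,-0.0083,-0.295,0.045,0,0,0,-0.0083,-0.3,0.0456,0,0,0,-0.0083]

```text
time_s: 7.2
ee_pos: [0.5726, 0.038, 0.3059]
tcp_rot: [-2.315, -2.124, 0.0]
ft_force: [1.0, -0.7, -0.1]
finger_gap: 0.0093
grip_force: 60.6
```

>>> pendant:
  steps: [-0.005,0,0,0,0,0,-0.0125,0.0013,0,0,0,0,-0.025,0.0038,0,0,0,0,-0.0425,0.0063,0,0,0,0,-0.0625,0.0088,0,0,0,0,-0.0875,0.0125,0,0,0,0,-0.1125,0.0163,0,0,0,0,-0.1375,0.02,0,0,0,0,-0.1625,0.0225,0,0,0,0,-0.1875,0.0263,0,0,0,0,-0.2125,0.03,0,0,0,0,-0.2375,0.0338,0,0,0,0,-0.2563,0.0363,0,0,0,0,-0.2725,0.0388,0,0,0,0,-0.285,0.04,0,0,0,0,-0.295,0.0413,0,0,0,0,-0.3,0.042,0,0,0,0,-0.3025,0.042,0,0,0,0,-0.3025,0.042,0,0,0,0,-0.3025,0.042,0,0,0,0]

```text
time_s: 9.2
ee_pos: [0.5853, -0.2049, 0.3059]
tcp_rot: [-2.314, -2.124, -0.0]
ft_force: [0.1, -0.0, -1.4]
finger_gap: 0.0092
grip_force: 60.6
```

```bash
python3 snap.py w3
cat >where.py <<'E'
from h import *
s=bot.sense();R=Ro.from_rotvec(s['tcp_rot']).as_matrix()
d=np.array([.5820,-.2051,s['ee_pos'][2]])-s['ee_pos']
print(s['time_s'],s['ee_pos'],'to go in tool',(R.T@d).round(4),'yaw',np.degrees(np.arctan2(R[0,0],R[1,0])).round(2),'tilt',np.degrees(np.arccos(-R[2,2])).round(2))
E
python3 where.py
python3 - <<'E'
import cv2
im=cv2.imread("pics/w3.png")
cv2.imwrite("pics/w3z.png",cv2.resize(im[40:290,200:440],None,fx=2.4,fy=2.4,interpolation=cv2.INTER_CUBIC))
E
```

```text
9.2 (array([ 0.58526995, -0.20486607,  0.30587784]), array([-2.31408343e+00, -2.12443323e+00, -1.50534691e-04]))
9.25 [ 0.58529359 -0.2048515   0.30590246] to go in tool [-0.0005 -0.0033  0.    ] yaw 4.89 tilt 0.01
```

View pics/w3z.png

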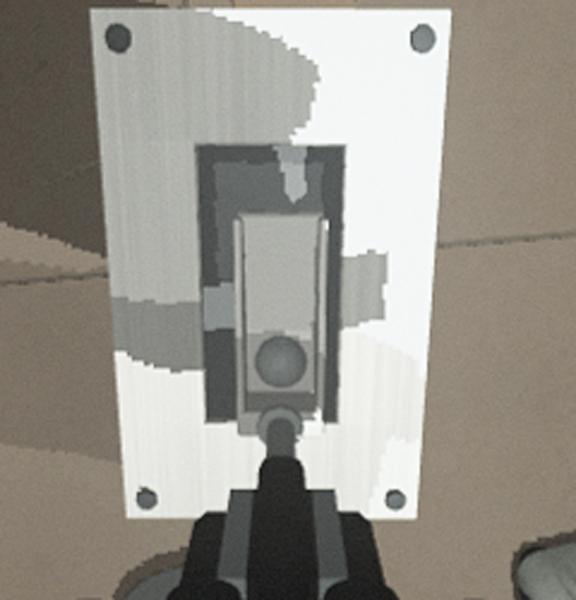

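Boat above the slot, ball at its heel (281,361). The slot's far edge is at (197–346, 146) and the boat's nose at (236–327, 216). Checking boat against slot from this picture.

```bash
python3 - <<'E'
from h import *
np.set_printoptions(precision=4,suppress=True)
d=np.load("pics/w3.npz");P=(d['pos'],d['rot'])
A=lambda x,y:ray('wrist',(200+x/2.4,40+y/2.4),P)
f=lambda L,z:np.array([onz(A(*u),z)[:2] for u in L])
S=f([(197,146),(346,146),(339,422),(206,422)],.110);W=f([(118,38),(423,38),(395,499),(147,499)],.1125)
B=f([(236,215),(327,217),(324,430),(237,432)],.177)
for Q in(S,W,B):print(Q.tolist(),Q.mean(0),np.degrees([np.arctan2(*(Q[0]-Q[3])),np.arctan2(*(Q[1]-Q[2]))]),np.linalg.norm(Q-np.roll(Q,1,0),axis=1))
E
```

```text
[[0.5629711452088693, -0.12324038324747863], [0.6149721097909835, -0.1276162662508647], [0.6064350145637653, -0.23098791817004538], [0.554022224703796, -0.2265816307642822]] [ 0.5846 -0.1771] [4.9492 4.7211] [0.1037 0.0522 0.1037 0.0526]
[[0.5412124947678335, -0.08719956653562065], [0.6421366214592273, -0.09569505031363013], [0.6270072632960154, -0.2654245048895405], [0.5265767688867649, -0.25698408194684397]] [ 0.5842 -0.1763] [4.9268 5.0938] [0.1704 0.1013 0.1704 0.1008]
[[0.5787703803005853, -0.14211840766610093], [0.6031735236989854, -0.1447010562495184], [0.598328337828168, -0.20638920462719756], [0.5725399376383764, -0.2048632847283816]] [ 0.5882 -0.1745] [5.6708 4.491 ] [0.0631 0.0245 0.0619 0.0258]
```

Converted, 0.01 m is 0.0125, -0.0035 m is -0.0044, 0.001 rad is 0.0003.

>>> pendant:
  steps: [-0.0013,-0.0025,0,0,0,0.0003,-0.0019,-0.0044,0,0,0,0.0003,-0.0019,-0.0044,0,0,0,0.0003,-0.0019,-0.0044,0.0125,0,0,0.0003,-0.0019,-0.0044,0.0125,0,0,0.0003,-0.0019,-0.0044,0.0125,0,0,0.0003]

```text
time_s: 9.85
ee_pos: [0.5814, -0.2065, 0.2953]
tcp_rot: [-2.315, -2.122, 0.001]
ft_force: [-0.4, 0.5, -1.0]
finger_gap: 0.0088
grip_force: 60.5
```

```bash
python3 where.py
```

```text
9.85 [ 0.58143165 -0.20647842  0.29534843] to go in tool [ 0.0014  0.0004 -0.    ] yaw 4.99 tilt 0.06
```

Converted, 0.088 m is 0.11, 0.086 m is 0.1075.

>>> pendant:
  steps: [0.0006,0,0.005,0,0,0,0.0006,0,0.015,0,0,0,0.0006,0,0.0275,0,0,0,0.0006,0,0.04,0,0,0,0.0006,0,0.0525,0,0,0,0.0006,0,0.065,0,0,0,0.0006,0,0.0775,0,0,0,0.0006,0,0.09,0,0,0,0.0006,0,0.1,0,0,0,0.0006,0,0.1075,0,0,0,0.0006,0,0.11,0,0,0,0.0006,0,0.11,0,0,0,0.0006,0,0.11,0,0,0,0.0006,0,0.11,0,0,0]

```text
time_s: 11.25
ee_pos: [0.5818, -0.2061, 0.2083]
tcp_rot: [2.316, 2.122, 0.001]
ft_force: [-0.4, -0.1, -0.8]
finger_gap: 0.0097
grip_force: 60.5
```

```bash
python3 where.py
python3 - <<'E'
from h import *
# boat origin in tool: x +0.029, z 0.151 ; tip keeping origin at tool shift (sx, sz)
for th in(.1,.2,.3,.4,.5,.57):
    R=Ro.from_rotvec([0,-th,0]).as_matrix();o=np.array([.029,0,.151]);print(th,(o-R@o).round(4))
E
```

```text
11.25 [ 0.58181729 -0.20614011  0.20834005] to go in tool [ 0.0011  0.0001 -0.    ] yaw 4.99 tilt 0.04
0.1 [ 0.0152  0.     -0.0021]
0.2 [ 0.0306  0.     -0.0028]
0.3 [ 0.0459  0.     -0.0018]
0.4 [0.0611 0.     0.0006]
0.5 [0.0759 0.     0.0046]
0.57 [0.0861 0.     0.0082]
```

Step 1 met (boat underside about 49 mm below the plate's underside, level). Small tip first to check the sign.

Converted, 0.0152 m is 0.019, 0.0075 m is 0.0094, -0.1 rad is -0.0318.

>>> pendant:
  steps: [0.0094,0,-0.0013,0,-0.0159,0,0.019,0,-0.0025,0,-0.0318,0,0.019,0,-0.0025,0,-0.0318,0]

```text
time_s: 11.55
ee_pos: [0.5836, -0.1887, 0.2102]
tcp_rot: [2.261, 2.079, -0.113]
ft_force: [1.5, 0.6, -1.0]
finger_gap: 0.0095
grip_force: 60.5
```

```bash
cat >boat.py <<'E'
from h import *
s=bot.sense();R=Ro.from_rotvec(s['tcp_rot']);M=R.as_matrix()
C=np.array([.5845,-.1763,.106]);a=np.radians(4.95);X=np.array([-np.sin(a),-np.cos(a),0]);K=np.array([X,np.cross([0,0,1],X),[0,0,1]])
for n,o in[('origin',(.029,0,.151)),('nose',(.061,0,.151)),('heel top',(-.003,0,.129)),('tip',(0,0,.073))]:print(n,(K@(M@o+s['ee_pos']-C)).round(4))
print('tool x,z',M[:,0].round(3),M[:,2].round(3))
E
python3 boat.py
```

```text
origin [-0.0013  0.0002 -0.049 ]
nose [-0.0331  0.0001 -0.0522]
heel top [ 0.0283  0.0003 -0.0239]
tip [0.0197 0.0002 0.0315]
tool x,z [ 0.083  0.991 -0.1  ] [-0.008 -0.1   -0.995]
```

Converted, 0.0716 m is 0.0895, 0.0611 m is 0.0764, -0.47 rad is -0.1496.

>>> pendant:
  steps: [0.0095,0,-0.0014,0,-0.0159,0,0.019,0,-0.0026,0,-0.0318,0,0.0286,0,-0.0031,0,-0.0477,0,0.0383,0,-0.0035,0,-0.0637,0,0.0479,0,-0.0029,0,-0.0796,0,0.0574,0,-0.0023,0,-0.0955,0,0.0669,0,-0.0008,0,-0.1114,0,0.0764,0,0.0008,0,-0.1273,0,0.0858,0,0.0031,0,-0.1432,0,0.0895,0,0.0043,0,-0.1496,0,0.0895,0,0.0043,0,-0.1496,0,0.0895,0,0.0043,0,-0.1496,0,0.0895,0,0.0043,0,-0.1496,0,0.0895,0,0.0043,0,-0.1496,0,0.0895,0,0.0043,0,-0.1496,0,0.0895,0,0.0043,0,-0.1496,0,0.0895,0,0.0043,0,-0.1496,0,0.0895,0,0.0043,0,-0.1496,0,0.0895,0,0.0043,0,-0.1496,0,0.0895,0,0.0043,0,-0.1496,0]

```text
time_s: 13.55
ee_pos: [0.5891, -0.1202, 0.1994]
tcp_rot: [1.988, 1.822, -0.583]
ft_force: [0.6, -0.2, -1.1]
finger_gap: 0.0095
grip_force: 60.6
```

```bash
python3 boat.py
python3 - <<'E'
from h import *;import cv2
f=lambda im,x,y,w,h,k:cv2.resize(im[y:y+h,x:x+w],None,fx=k,fy=k,interpolation=cv2.INTER_CUBIC)
cv2.imwrite("pics/t.png",np.hstack([f(bot.capture("scene"),310,80,110,150,3.5),f(bot.capture("side"),305,195,105,150,3.5)]))
E
```

```text
origin [ 0.0008 -0.0002 -0.0494]
nose [-0.0261 -0.0002 -0.0667]
heel top [ 0.0159 -0.0003 -0.0136]
tip [-0.0169 -0.0002  0.0319]
tool x,z [ 0.073  0.839 -0.54 ] [-0.047 -0.538 -0.842]
```

View pics/t.png

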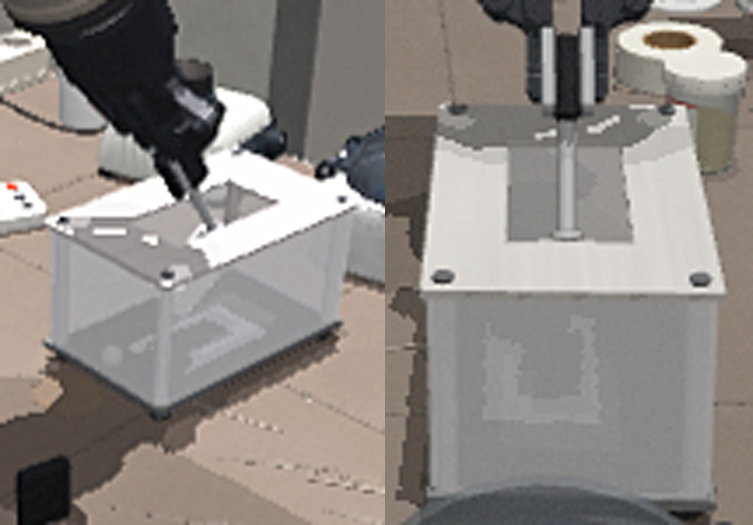

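The ball lies on the chamber floor (round blob at montage (112,355)). Check it numerically and level the boat.

Converted, -0.0769 m is -0.0961, -0.0688 m is -0.086, 0.57 rad is 0.1814.

```bash
python3 - <<'E'
from h import *
print(onz(ray('scene',(342,181.4)),.022))
E
```

```text
[ 0.59221702 -0.09446815  0.022     ]
```

>>> pendant:
  steps: [-0.0094,0,0.002,0,0.0159,0,-0.0186,0,0.0046,0,0.0318,0,-0.0368,0,0.011,0,0.0637,0,-0.0541,0,0.0191,0,0.0955,0,-0.0706,0,0.029,0,0.1273,0,-0.086,0,0.0405,0,0.1592,0,-0.0961,0,0.0495,0,0.1814,0,-0.0961,0,0.0495,0,0.1814,0,-0.0961,0,0.0495,0,0.1814,0,-0.0961,0,0.0495,0,0.1814,0]

```text
time_s: 14.65
ee_pos: [0.5818, -0.2049, 0.2074]
tcp_rot: [2.314, 2.124, -0.001]
ft_force: [-0.6, 0.3, -0.8]
finger_gap: 0.009
grip_force: 60.5
```

```bash
python3 boat.py;python3 where.py
```

```text
origin [-0.0001 -0.0003 -0.0496]
nose [-0.0321 -0.0003 -0.0496]
heel top [ 0.0318 -0.0002 -0.0276]
tip [ 0.0288 -0.0002  0.0284]
tool x,z [ 0.085  0.996 -0.001] [-0.    -0.001 -1.   ]
14.65 [ 0.58183305 -0.20494293  0.20738665] to go in tool [-0.0001  0.0002  0.    ] yaw 4.9 tilt 0.04
```

Levelled, ball at the chamber's nose-side wall (cover x −0.082, inside). Draw it straight out, then carry back.

Converted, -0.1 m is -0.125, -0.095 m is -0.1188.

>>> pendant:
  steps: [0,0,-0.0063,0,0,0,0,0,-0.0188,0,0,0,0,0,-0.0313,0,0,0,0,0,-0.0438,0,0,0,0,0,-0.0563,0,0,0,0,0,-0.0688,0,0,0,0,0,-0.0813,0,0,0,0,0,-0.0938,0,0,0,0,0,-0.1063,0,0,0,0,0,-0.1188,0,0,0,0,0,-0.125,0,0,0,0,0,-0.125,0,0,0]

```text
time_s: 15.85
ee_pos: [0.5818, -0.2062, 0.3083]
tcp_rot: [2.315, 2.122, 0.001]
ft_force: [0.1, -0.3, -1.5]
finger_gap: 0.0092
grip_force: 60.5
```

>>> pendant:
  steps: [0.0125,-0.0013,0,0,0,0,0.0375,-0.005,0,0,0,0,0.075,-0.01,0,0,0,0,0.1125,-0.0138,0,0,0,0,0.15,-0.0188,0,0,0,0,0.1875,-0.0238,0,0,0,0,0.225,-0.0275,0,0,0,0,0.2625,-0.0325,0,0,0,0,0.3,-0.0375,0,0,0,0,0.3375,-0.0425,0,0,0,0,0.375,-0.0463,0,0,0,0,0.4125,-0.0513,0,0,0,0,0.45,-0.0563,0,0,0,0,0.4875,-0.0613,0,0,0,0,0.525,-0.065,0,0,0,0,0.5625,-0.07,0,0,0,0,0.5875,-0.0738,0,0,0,0,0.6033,-0.075,0,0,0,0,0.6033,-0.075,0,0,0,0,0.6033,-0.075,0,0,0,0]

```text
time_s: 17.85
ee_pos: [0.5638, 0.2791, 0.3072]
tcp_rot: [2.316, 2.122, -0.001]
ft_force: [-0.3, -1.0, -0.3]
finger_gap: 0.0093
grip_force: 60.5
```

```bash
python3 where.py
```

```text
17.85 [0.56383076 0.27906435 0.30723068] to go in tool [-4.807e-01  6.040e-02  4.000e-04] yaw 5.01 tilt 0.05
```

Converted, 0.154 m is 0.1925, 0.153 m is 0.1913.

>>> pendant:
  steps: [0,0,0.0125,0,0,0,0,0,0.0375,0,0,0,0,0,0.0625,0,0,0,0,0,0.0875,0,0,0,0,0,0.1125,0,0,0,0,0,0.1375,0,0,0,0,0,0.1563,0,0,0,0,0,0.1725,0,0,0,0,0,0.18,0,0,0,0,0,0.185,0,0,0,0,0,0.1888,0,0,0,0,0,0.1913,0,0,0,0,0,0.1925,0,0,0,0,0,0.1925,0,0,0,0,0,0.1925,0,0,0]

```text
time_s: 19.35
ee_pos: [0.5639, 0.28, 0.1538]
tcp_rot: [2.316, 2.123, 0.001]
ft_force: [-0.5, -0.4, 0.1]
finger_gap: 0.0092
grip_force: 60.6
```

Converted, 0.0015 m is 0.0019, 0.001 m is 0.0013.

>>> pendant:
  steps: [0,0,0.0006,0,0,0,0,0,0.0013,0,0,0,0,0,0.0019,0,0,0,0,0,0.0019,0,0,0]

```text
time_s: 19.75
ee_pos: [0.5638, 0.2799, 0.152]
tcp_rot: [-2.316, -2.123, 0.0]
ft_force: [-1.2, 0.6, -0.0]
finger_gap: 0.0094
grip_force: 60.6
```

>>> pendant:
  steps: [0,0,0.0006,0,0,0,0,0,0.0013,0,0,0,0,0,0.0013,0,0,0]

```text
time_s: 20.05
ee_pos: [0.5638, 0.2799, 0.151]
tcp_rot: [-2.316, -2.123, 0.0]
ft_force: [0.3, -0.2, -1.0]
finger_gap: 0.0095
grip_force: 60.7
```

Converted, 0.001 m is 0.0013, 0.0005 m is 0.0006.

>>> pendant:
  steps: [0,0,0.0006,0,0,0,0,0,0.0013,0,0,0,0,0,0.0013,0,0,0]

```text
time_s: 20.35
ee_pos: [0.564, 0.2798, 0.151]
tcp_rot: [2.316, 2.122, 0.001]
ft_force: [-4.5, -3.3, 14.9]
finger_gap: 0.0092
grip_force: 62.8
```

Contact with the bench at 15 N. I'll release, wait, retreat upward and look.

The manual's scale: shifts go in shares of 80 cm and turns go in shares of pi rad. Converting my numbers, -0.0005 m is -0.0006.

>>> pendant:
  steps: [0,0,-0.0006,0,0,0,0,0,-0.0006,0,0,0,0,0,-0.0006,0,0,0,0,0,-0.0006,0,0,0,0,0,-0.0006,0,0,0,0,0,-0.0006,0,0,0,0,0,-0.0006,0,0,0,0,0,-0.0006,0,0,0,0,0,-0.0006,0,0,0,0,0,-0.0006,0,0,0]
  finger_gap: 0.085
  force: 20

```text
time_s: 21.35
ee_pos: [0.5638, 0.2799, 0.1506]
tcp_rot: [-2.316, -2.123, -0.0]
ft_force: [0.4, 0.2, 0.2]
finger_gap: 0.0851
grip_force: 0.0
```

>>> pendant:
  steps: [0,0,-0.0125,0,0,0,0,0,-0.0375,0,0,0,0,0,-0.075,0,0,0,0,0,-0.1125,0,0,0,0,0,-0.15,0,0,0,0,0,-0.1875,0,0,0,0,0,-0.1875,0,0,0,0,0,-0.1875,0,0,0]

```text
time_s: 22.15
ee_pos: [0.5639, 0.2799, 0.3018]
tcp_rot: [2.316, 2.122, 0.003]
ft_force: [0.6, -0.9, -0.6]
finger_gap: 0.085
grip_force: 0.0
```

```bash
python3 - <<'E'
from h import *;import cv2
f=lambda im,x,y,w,h,k:cv2.resize(im[y:y+h,x:x+w],None,fx=k,fy=k,interpolation=cv2.INTER_CUBIC)
cv2.imwrite("pics/f.png",f(bot.capture("scene"),160,100,266,200,3))
E
```

```text
(no output)
```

View pics/f.png

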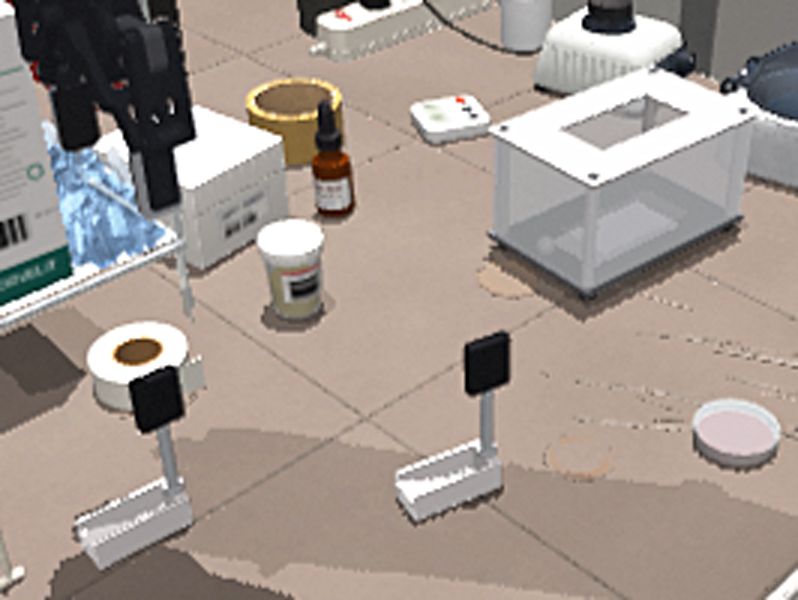

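Boat stands upright and empty at (135,520), the other boat is untouched at (450,480), and the ball is in the chamber at (545,243). Handing in.

```bash
python3 -c "
from cell import bot
print(bot.sign_off())"
```

```text
the job is handed in; nothing more can be done
None
```

The job is handed in at about 22 s: the last pictures show the ball on the chamber floor, the emptied boat upright on the bench where it started, and the empty boat where it was; no judging result came back.

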